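# Open the dial padlock in its cradle and present it

## Robot

A 6-joint arm with a two-finger parallel gripper is mounted at the origin on the work surface. World frame = base frame: x ahead of the robot, y to its left, z up, the work surface at z = 0. Lengths are in m, angles in rad, forces in N, time in s.
With the tool pointing down it reaches from about 0.275 to 0.825 m from the base axis. Payload 5.2 kg.
Tool frame: the origin (TCP) lies midway between the tips of the shut fingers; the grasp point (between the pads) lies 19 mm behind it; z points along the fingers, y is the direction in which the jaws open and shut (so a half turn about z gives the same grasp; the last joint's range is limited). The gripper opens to 93 mm and grips with 3 to 60 N. Pads are 15 mm wide; open, the fingers measure 128 mm over their backs; the gripper's body (75 mm by 188 mm) begins 65 mm behind the grasp point.
Start: joints at [1.089, 0.259, 1.535, -0, 1.348, -0.203], TCP at [0.151, 0.529, 0.219] pointing down, gripper open.
Joint ranges: [-3.14, 3.14], [-0.91, 2.08], [0.19, 2.58], [-1.22, 4.36], [0.22, 2.71], [-3.12, 3.12]. Speed limits (rad/s): [2.57, 2.57, 3.14, 3.14, 3.14, 3.14].

## Interface

Orientations are given as a unit quaternion [x, y, z, w].
In Python, from station import movep, move_linear, movej, gripper_to, sleep, inverse_kinematics, capture, MotionError, job_done, current_t, current_qpos, current_joint_vel, current_joint_torque, current_eef_pos, current_ee_rot, current_force, current_moment, current_gripper_width gives the robot as it stands. Calls block until the motion is done:
- movep(position, orientation): joint-space move of the TCP to a pose.
- move_linear(position, velocity=0.15, rotation=None): straight line of the TCP; rotation=None keeps the orientation; velocity is the mean speed in m/s.
- movej(angles): joint-space move.
- gripper_to(opening): finger opening in m; the grip force is fixed at half the most; returns when the fingers have stopped.
- sleep(seconds).
- inverse_kinematics(position, orientation): joint angles nearest the present ones, or None.
- capture(name): name is "scene" or "side" or "wrist"; returns a dict with "img" (384x512x3 uint8, red, green, blue), "vertical_fov" (degrees; the focal length in pixels is half the picture's height over the tangent of half this angle, whatever the lens; pixels are square), "cx", "cy" (the principal point, pixels), "D" ([k1, k2, p1, p2, k3] as OpenCV has them; the pictures are not rectified), "rvec" (rotation vector, rad) and "tvec" (3), from world to camera coordinates, as OpenCV has them. Camera axes: x right, y down, z forward; pixel columns grow to the right and rows downward; lengths in m; the calibration is good to about 2 mm. A picture is of the moment at which its call begins. There is no depth.
A pose or a line that the arm cannot do raises MotionError and nothing moves.
- job_done(): hands the job in, once; it reports no verdict.
Readings, each from a call of its own:
- current_t(): time.
- current_qpos(): joint angles.
- current_joint_vel(): joint speeds.
- current_joint_torque(): joint torques, N m.
- current_eef_pos(): TCP position.
- current_ee_rot(): TCP orientation.
- current_force(): force on the tool from outside, world axes, zero at the start.
- current_moment(): the same for the moment, N m.
- current_gripper_width(): finger opening in m.
Only numpy, scipy, OpenCV 4.12 (cv2) and the standard library are available. Lean on these libraries where they do the work, as an engineer would, in place of code of your own. Each camera call takes 0.05 s, during which the arm holds its last target.

## Task

The combination padlock standing in its cradle on the die bench was left with its shackle not pushed in: press the shackle down until it is fully home, turn the dial clockwise, click by click, until its pointer lines up with the raised index rib on the lock, then pull the shackle up to its stop so that the lock is open. Lift the open lock by its shackle straight up out of the cradle and finish while holding it there by the shackle, above its cradle, upright and still, with its underside at least 12 cm above the bench; nothing is put down or let go at the end. Leave the other things on the bench where they are.

Things in the scene. Friction and masses are not known exactly. Their poses are not given: they have to be found in the camera images.
- lock: Padlock: aluminium block 56 (x) by 120 (y) by 42 mm (z, up), about 0.65 kg, loose, standing in the cradle, kept there by its weight alone. Origin: centre of its underside. On its top: dial (axis at y = -34 mm), steel shackle (in the plane y = +36 mm), and between them the index rib (x = 0, y -4 to +5 mm, 5 mm wide, 4 mm high). Lifting it out still locked is a failure.
- cradle: Fixed dark steel tray that holds the lock, 92 (x) by 176 mm (y). Origin: centre of its underside, on the bench. Its floor is 6 mm above the bench, its four walls are 8 mm thick and end 24 mm above the bench, 1.5 mm clear of the lock all round; its axes are parallel to the lock's.
- dial (a joint): Dial angle, rad, growing clockwise seen from above; range -0.1 to 3.3, starts below 1.8. It rests in clicks every 0.524 (at 0, 0.524, ...), about 0.06 N m to leave one, and stays where left; several grasps and turning back are fine. The lock opens only at the fifth click, 2.618 (+-0.12), the pointer then pointing along the lock's +y to the index rib; one more click lies beyond.
- dial_grip (a point): Point on the dial's upright axis to hold its grip bar at, 20 mm above the lock's top face (62 mm above the lock's underside). The bar: black, upright, 11 mm thick, 38 mm long, its top 32 mm above the lock's top face, on a steel disc of 41 mm diameter whose top is 7 mm above the lock's top face.
- dial_pointer (a point): Tip of the dial's pointer: a small black nose (5 mm wide, at the foot of the bar's one end), 27 mm from the dial axis, 11 mm above the lock's top face. The bar's length runs from the axis to this point.
- shackle (a joint): How far the shackle is drawn up out of the lock, m: 0 fully home, 0.020 the open stop; it counts as open above 0.016. Starts 5 to 8 mm up, rubs with about 2.5 N, stays where left. With the dial set wrong it is blocked at about 0.010, and pulling further brings up the whole locked lock. At its stop the lock hangs on it.
- shackle_top (a point): Top of the shackle, middle of its bow, moving with it; 45.5 mm above the lock's top face when home. Steel bar of 9 mm diameter: two upright legs at x = -17 and +17 mm of the lock (43 mm over their outsides), straight up to 26 mm above the lock's top face when home, joined by a bow with a short flat top along the lock's x.
- die_cap: Loose bystander: round stepped aluminium die cap, 96 mm across, 30 mm high. Leave where it is. Origin: centre of its underside.
- ring_gauge: Loose bystander: steel ring, 54 mm across, 18 mm high. Leave where it is. Origin: centre of its underside.
- plug_gauge: Loose bystander: steel plug, 38 mm across with a thinner stem, 55 mm high. Leave where it is. Origin: centre of its underside.
- die_block: Loose bystander: aluminium block 85 x 60 mm with four short pins, 47 mm high. Leave where it is. Origin: centre of its underside.
- wrench: Loose bystander: steel wrench 150 mm long, lying flat. Leave where it is. Origin: middle of its underside.
- cup: Loose bystander: aluminium cup, 60 mm across, 55 mm high. Leave where it is. Origin: centre of its underside.
- gauge_block: Loose bystander: steel block 35 x 70 x 22 mm. Leave where it is. Origin: centre of its underside.
Things that resemble listed ones, but are neither listed nor needed, are in the scene too. Leave any blue look-alike of the lock alone.

How it is judged:
On the way, in this order (a step that is already met when the one before it is completed fails the run):
1. the shackle is pressed fully home (value of joint shackle below 0.0015 m), for 0.1 s.
2. the dial is at the opening click, its pointer at the index rib (value of joint dial between 2.498 and 2.738 rad), for 0.2 s.
3. the shackle is pulled open while the lock is still in its cradle (value of joint shackle above 0.016 m and z of lock in the frame of cradle below 0.03 m), for 0.04 s.
At the end, for the whole second after the job is handed in: The gripper holds the open lock by its shackle (drawn out more than 16 mm), its underside more than 120 mm above the bench, its centre within 120 mm sideways of the cradle's, touching the cradle no more, tilted less than 0.4 rad and moving slower than 30 mm/s (value of joint shackle above 0.016 m and contact force between the fingers and lock above 1 N and distance between the grasp point and shackle_top below 0.06 m and height (world z) of lock above 0.12 m and contact force between lock and cradle below 0.1 N and horizontal distance between lock and cradle below 0.12 m and angle between lock's own z axis and vertical below 0.4 rad and linear speed of lock below 0.03 m/s); the arm keeps its last pose, push and grip.
It fails at once if the lock is lifted out of its cradle while still locked (z of lock in the frame of cradle above 0.032 m and value of joint shackle below 0.013 m).
It fails at once if a bystander is shifted by more than 30 mm (distance of any of die_cap, ring_gauge, plug_gauge, die_block, wrench, cup, gauge_block from where it was at the start of the episode above 0.03 m).
It also fails if it takes over 72 s, if anything falls off the work surface, if the arm or the gripper's body presses on something with over 40 N, if the wrist force passes 120 N, or if a joint passes its speed limit or range.

## Working session

There is one attempt and no reset: what is moved stays moved. The work goes in short steps, each a Python script; the robot and the scene stay as the last script left them, time stands still between calls to the robot, and variables do not carry over. Pictures are saved under pics/ and viewed, and the job is handed in when it is done.

```bash
mkdir -p pics; ls
cat > h.py <<'E'
import numpy as np, cv2
from station import *
def K(c):
    f=192/np.tan(np.radians(c["vertical_fov"])/2); return np.array([[f,0,c["cx"]],[0,f,c["cy"]],[0,0,1.]])
def ray(c,uv):
    R=cv2.Rodrigues(np.array(c["rvec"],float))[0]; t=np.array(c["tvec"],float).ravel()
    p=cv2.undistortPoints(np.array([[uv]],float),K(c),np.array(c["D"],float))[0,0]
    return -R.T@t, R.T@np.array([p[0],p[1],1.])
def onz(c,uv,z):
    o,d=ray(c,uv); return o+d*(z-o[2])/d[2]
def proj(c,P):
    return cv2.projectPoints(np.array(P,float).reshape(-1,1,3),np.array(c["rvec"],float),np.array(c["tvec"],float),K(c),np.array(c["D"],float))[0].reshape(-1,2)
def snap(n,fn,crop=None,s=1):
    import pickle
    c=capture(n); pickle.dump(c,open(f"pics/{fn}.pkl","wb")); im=c["img"][:,:,::-1]
    if crop: im=im[crop[1]:crop[3],crop[0]:crop[2]]
    if s!=1: im=cv2.resize(im,None,fx=s,fy=s,interpolation=cv2.INTER_CUBIC)
    cv2.imwrite(f"pics/{fn}.png",im); return c
def load(fn):
    import pickle; return pickle.load(open(f"pics/{fn}.pkl","rb"))
E
python3 - <<'E'
from h import *
for n in("scene","side","wrist"):
    c=snap(n,n+"0",s=1.5); print(n,c["vertical_fov"],c["D"],ray(c,(256,192)))
print(current_t(),current_ee_rot(),current_force())
E
```

```text
pics
scene 46.50885624660495 [-0.12679321  0.          0.          0.          0.        ] (array([ 1.32241087, -0.13899816,  0.57744851]), array([-0.81208678,  0.21325515, -0.54330089]))
side 49.8240558897643 [-0.02321017  0.          0.          0.          0.        ] (array([0.29428629, 0.66708773, 0.67460425]), array([ 0.26705557, -0.68441889, -0.67848191]))
wrist 71.54215110118331 [-0.05073878  0.          0.          0.          0.        ] (array([0.08055247, 0.54917588, 0.38344337]), array([ 0.24852332, -0.07318855, -0.96588111]))
0.15 [ 1.38946545e-01  9.90299629e-01 -6.76979610e-04 -2.10016552e-04] [ 0.04968882 -0.67857034 -0.00868811]
```

View pics/scene0.png

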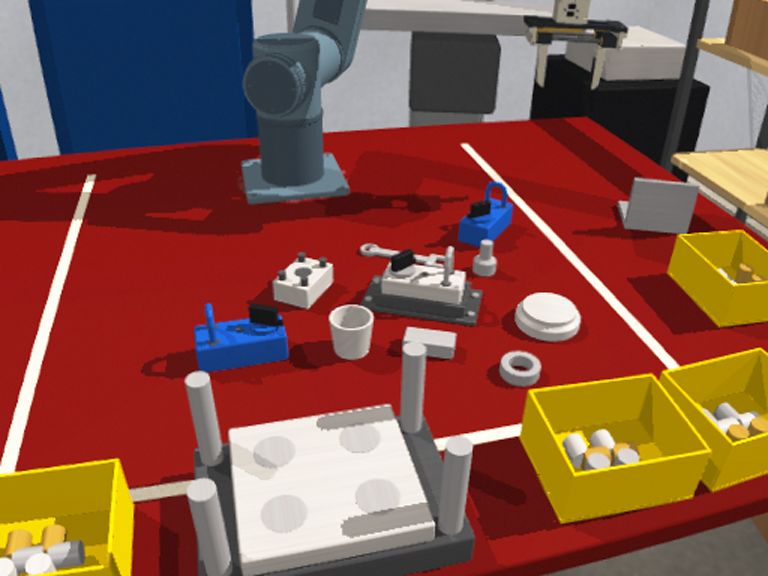

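View pics/side0.png

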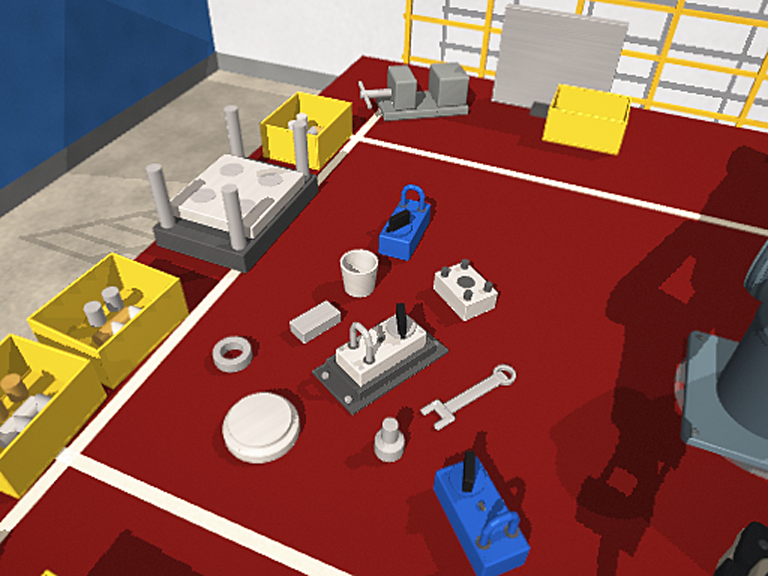

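View pics/wrist0.png

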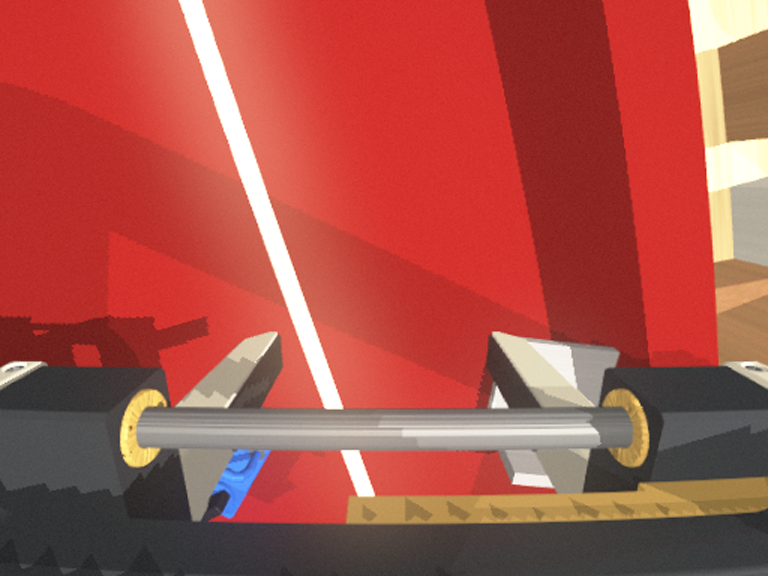

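The `side` view shows the white lock in its dark cradle at about (255,232) in original pixels, with the shackle at its left end and the black dial bar at its right. The two blue locks are the look-alikes. Next I zoom in.

Run:
```python
from h import *
for n,b in(("side",(195,190,315,290)),("scene",(230,150,340,225))):
    c=load(n+"0"); im=c["img"][b[1]:b[3],b[0]:b[2],::-1]
    cv2.imwrite(f"pics/{n}0z.png",cv2.resize(im,None,fx=6,fy=6,interpolation=cv2.INTER_CUBIC))
c=load("side0")
for uv in((255,232),(241,230),(268,213)): print(onz(c,uv,.05))
```

```text
[0.49651354 0.14758585 0.05      ]
[0.52453558 0.15400015 0.05      ]
[0.49193692 0.08712927 0.05      ]
```

View pics/side0z.png

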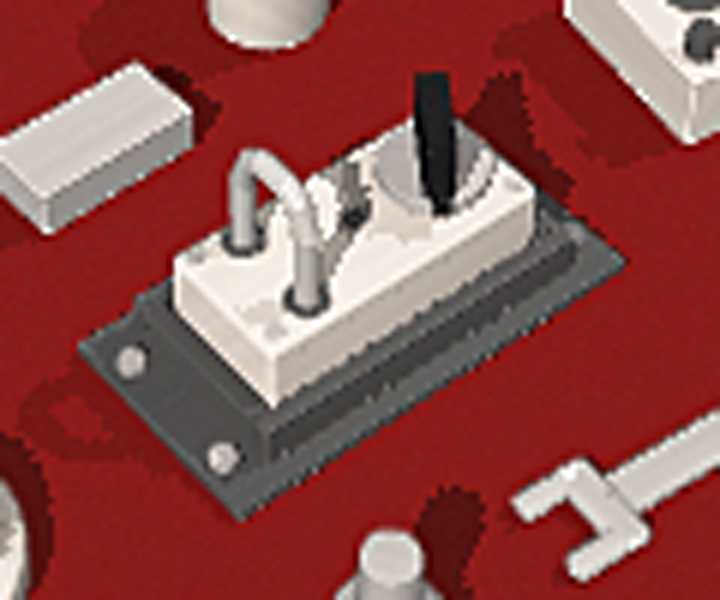

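View pics/scene0z.png

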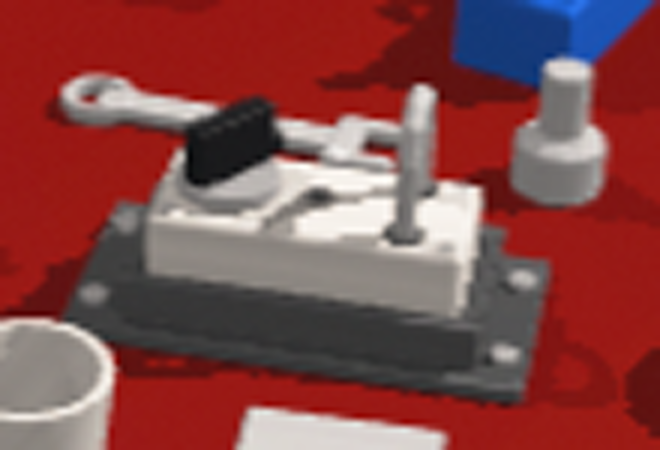

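Run:
```python
from h import *
c=load("side0"); f=lambda p,z,b=(195,190):onz(c,(b[0]+(p[0]+.5)/6-.5,b[1]+(p[1]+.5)/6-.5),z)[:2]
L,F,R=[f(p,.048) for p in((175,262),(272,352),(533,195))]
print(L,F,R,np.linalg.norm(L-F),np.linalg.norm(R-F),(L+R)/2, np.degrees(np.arctan2(*(F-R)[::-1])))
for z in(0,.006):
    l,b,r=[f(p,z) for p in((80,345),(240,518),(625,262))]
    print(z,np.linalg.norm(l-b),np.linalg.norm(r-b),(l+r)/2,np.degrees(np.arctan2(*(b-r)[::-1])))
c=load("scene0"); g=lambda p,z:f(p,z,(230,150))
F,R,L=[g(p,.048) for p in((148,222),(465,272),(482,190))]
print("scene",np.linalg.norm(R-L),np.linalg.norm(R-F),(L+F)/2,np.degrees(np.arctan2(*(R-F)[::-1])))
```

```text
[0.55347645 0.17433514] [0.50782641 0.1966677 ] [0.45371771 0.09689889] 0.05081996707115368 0.11349698573390879 [0.50359708 0.13561702] 61.52721327024181
0 0.09286284200982962 0.17731008294597173 [0.50550081 0.12789505] 62.79151091255328
0.006 0.09203691028835052 0.17573306872937405 [0.50362225 0.13269069] 62.791510912553264
scene 0.05832049158352332 0.11893734940079927 [0.5115196  0.13511327] 60.768873354887916
```

```bash
cat >> h.py <<'E'
from scipy.spatial.transform import Rotation as Ro
def down(a):
    "tool z down, jaw (tool y) axis at world angle a (rad)"
    y=np.array([np.cos(a),np.sin(a),0]); z=np.array([0,0,-1.]); x=np.cross(y,z)
    return Ro.from_matrix(np.column_stack([x,y,z])).as_quat()
E
python3 - <<'E'
from h import *
c=load("wrist0"); o,d=ray(c,(256,165)); R=Ro.from_quat(current_ee_rot()); p=np.array(current_eef_pos())
oc=R.inv().apply(o-p); dc=R.inv().apply(d); print("cam in tool",oc,dc)
tgt=np.array([.506,.134,.055])
for k in range(0,360,30):
    a=np.radians(62+k); q=down(a); Rn=Ro.from_quat(q); dd=Rn.apply(dc)
    z=.20; cz=z+Rn.apply(oc)[2]; s=(cz-tgt[2])/-dd[2]
    P=tgt-dd*s-Rn.apply(oc); j=inverse_kinematics(P,q); print(k,P.round(3),None if j is None else np.round(j,2))
    j=inverse_kinematics([.49,.105,.1],q); print('   at dial', None if j is None else np.round(j,2))
E
```

```text
cam in tool [ 0.07364434  0.00031101 -0.16541639] [-1.61559099e-01 -5.13155189e-04  9.92777450e-01]
0 [0.526 0.123 0.2  ] [ 0.02  0.25  1.59 -0.    1.3  -1.06]
   at dial [-0.01  0.29  1.81 -0.    1.04 -1.09]
30 [0.529 0.135 0.2  ] [ 0.04  0.26  1.57 -0.    1.3  -1.56]
   at dial [-0.01  0.29  1.81 -0.    1.04 -1.62]
60 [0.526 0.146 0.2  ] [ 0.07  0.26  1.57 -0.    1.3  -2.06]
   at dial [-0.01  0.29  1.81 -0.    1.04 -2.14]
90 [0.517 0.154 0.2  ] [ 0.08  0.25  1.59 -0.    1.3  -2.57]
   at dial [-0.01  0.29  1.81 -0.    1.04 -2.66]
120 [0.505 0.157 0.2  ] [ 0.09  0.23  1.61 -0.    1.29 -3.09]
   at dial [-0.01  0.29  1.81 -0.    1.04  3.09]
150 [0.494 0.154 0.2  ] [ 0.09  0.21  1.64 -0.    1.29  2.67]
   at dial [-0.01  0.29  1.81 -0.    1.04  2.57]
180 [0.486 0.145 0.2  ] [ 0.07  0.19  1.66 -0.    1.28  2.13]
   at dial [-0.01  0.29  1.81 -0.    1.04  2.05]
210 [0.483 0.133 0.2  ] [ 0.05  0.18  1.68 -0.    1.28  1.58]
   at dial [-0.01  0.29  1.81 -0.    1.04  1.52]
240 [0.486 0.122 0.2  ] [ 0.02  0.19  1.68 -0.    1.28  1.03]
   at dial [-0.01  0.29  1.81 -0.    1.04  1.  ]
270 [0.495 0.114 0.2  ] [ 0.01  0.2   1.66 -0.    1.28  0.49]
   at dial [-0.01  0.29  1.81 -0.    1.04  0.48]
300 [0.507 0.111 0.2  ] [ 0.    0.22  1.64 -0.    1.29 -0.03]
   at dial [-0.01  0.29  1.81 -0.    1.04 -0.05]
330 [0.518 0.114 0.2  ] [ 0.01  0.24  1.61 -0.    1.29 -0.55]
   at dial [-0.01  0.29  1.81 -0.    1.04 -0.57]
```

Run:
```python
from h import *
movep([.526,.123,.22],down(np.radians(62)))
c=snap("wrist","w1",s=1.5); print(current_t(),current_eef_pos())
```

```text
2.1917 [0.52569724 0.12398851 0.22003375]
```

View pics/w1.png

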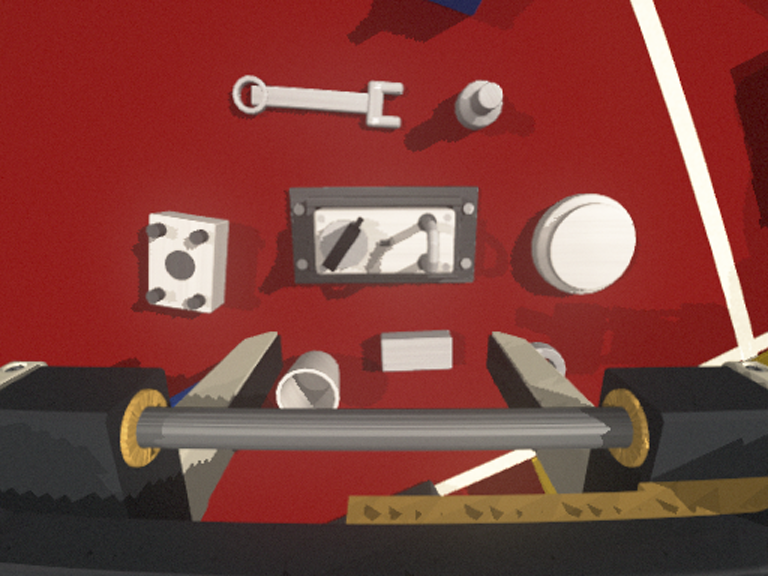

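The cradle shows at about (257,156) in original pixels, with the dial on the left and the shackle on the right. I'll zoom in for the corners and the pointer.

Run:
```python
from h import *
c=load("w1"); im=c["img"][118:198,188:324,::-1]
im=cv2.resize(im,None,fx=5.8,fy=5.8,interpolation=cv2.INTER_CUBIC);cv2.imwrite("pics/w1z.png",im);print(im.shape)
g=c["img"].astype(int)
# white lock top contour & cradle contour
red=(g[:,:,0]>g[:,:,1]*2)
notred=(~red).astype(np.uint8); 
n,l,st,ce=cv2.connectedComponentsWithStats(notred); k=l[160,300]; m=(l==k).astype(np.uint8); print(st[k])
cn=max(cv2.findContours(m,0,2)[0],key=cv2.contourArea); print("cradle",cv2.minAreaRect(cn))
w=((g.min(2)>150)).astype(np.uint8); w[:, :190]=0;w[:,325:]=0;w[:118]=0;w[198:]=0
w=cv2.morphologyEx(w,cv2.MORPH_CLOSE,np.ones((25,25))); cn2=max(cv2.findContours(w,0,2)[0],key=cv2.contourArea); print("lock",cv2.minAreaRect(cn2),cv2.boundingRect(cn2))
```

```text
(464, 789, 3)
[ 192  124  127   67 8034]
cradle ((255.0, 157.0), (66.0, 126.0), 90.0)
lock ((262.92138671875, 159.84458923339844), (44.63038635253906, 105.5473861694336), 88.19125366210938) (210, 136, 106, 46)
```

View pics/w1z.png

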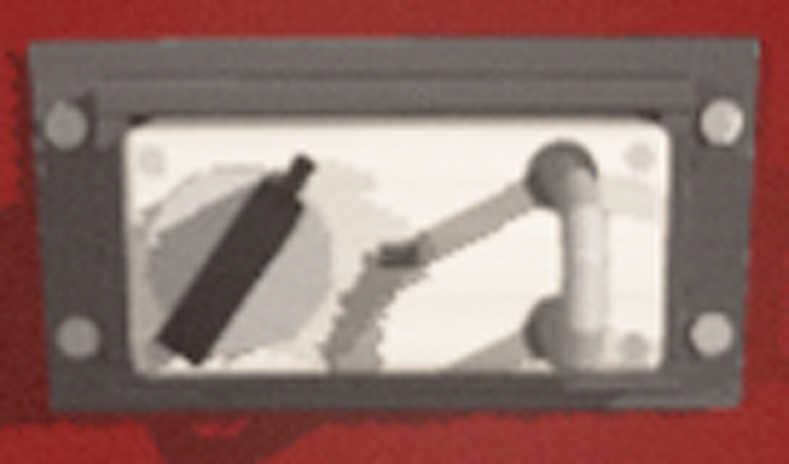

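Run:
```python
from h import *
c=load("w1"); f=lambda p,z:onz(c,(188+(p[0]+.5)/5.8-.5,118+(p[1]+.5)/5.8-.5),z)[:2]
def rect(pts,z):
    a,b,d,e=[f(p,z) for p in pts]; n=np.linalg.norm; u=(b+d-a-e)
    print(z,"len",n(b-a),n(d-e),"wid",n(e-a),n(d-b),"cen",(a+b+d+e)/4,"ang",np.degrees(np.arctan2(u[1],u[0])))
rect([(128,120),(668,120),(663,377),(132,377)],.048)
for z in(.0,.006): rect([(30,40),(758,38),(743,408),(52,412)],z)
rect([(65,125),(722,120),(712,333),(78,337)],.008)
d=f((240,260),.055); s=f((586,270),.098); print("disc",d,"shackle",s,"ang",np.degrees(np.arctan2(*(s-d)[::-1])),np.linalg.norm(s-d))
a,b=f((308,165),.059),f((183,352),.07); print("pointer",a, "r",np.linalg.norm(a-d),"ang",np.degrees(np.arctan2(*(a-d)[::-1])))
# bar top edges
p,q=f((290,190),.08),f((180,355),.08); print("bar",np.degrees(np.arctan2(*(p-q)[::-1])))
```

```text
0.048 len 0.11609877206969697 0.11909962418462199 wid 0.05671369700047162 0.056704489999183386 cen [0.50467921 0.13563508] ang 61.999204219415084
0.0 len 0.17678127748520134 0.1782397067182125 wid 0.09325569299097802 0.09265722053331062 cen [0.50592082 0.13442569] ang 62.24521886719679
0.006 len 0.17403026475058514 0.17546599838228816 wid 0.09180447823202191 0.09121531900806217 cen [0.50521858 0.13480408] ang 62.24521886719676
0.008 len 0.15817215333686274 0.15800834054902352 wid 0.05204736888305071 0.052205385349282 cen [0.50495506 0.13451034] ang 62.39583419175641
disc [0.48956337 0.1052365 ] shackle [0.51790946 0.16854297] ang 65.87908036758161 0.06936289147534389
pointer [0.47849022 0.12828805] r 0.025573200113557085 ang 115.65796624200833
bar 117.42057570344947
```

Measurements agree: lock centre is about (0.505, 0.135), its y axis is at 62.2°, and the pointer is about 55–60° off the rib. That puts the dial at the 1.57 click, two clicks to go. Next I press the shackle.

```bash
cat >> h.py <<'E'
C=np.array([.505,.1350]); A=np.radians(62.2); Y=np.array([np.cos(A),np.sin(A)]); X=np.array([Y[1],-Y[0]])
def P(x,y,z): return np.r_[C+x*X+y*Y,z]
E
python3 - <<'E'
from h import *
q=down(A-np.pi/2)
gripper_to(0)
movep(P(0,.036,.125),q); print(current_t(),current_eef_pos(),P(0,.036,.125),current_gripper_width()); f0=np.array(current_force())
z=.104
while z>.088:
    move_linear(P(0,.036,z),velocity=.04); f=np.array(current_force())-f0
    print(round(z,4),np.round(current_eef_pos()[2],4),f.round(1))
    if f[2]>20: break
    z-=.0015
sleep(.3); print(current_eef_pos(),np.array(current_force())-f0)
snap("side","s2",(195,170,315,270),6); print(current_t())
E
```

```text
5.1083 [0.52201047 0.16681708 0.12523141] [0.52178992 0.16684492 0.125     ] 0.0007472030401444692
0.104 0.1039 [ 0.6 -0.1  0.1]
0.1025 0.1026 [ 1.2 -0.3 -0.8]
0.101 0.101 [ 1.1 -1.  -0.2]
0.0995 0.0994 [ 0.7 -1.2 -0.3]
0.098 0.098 [-0.   0.3 -0. ]
0.0965 0.0964 [ 0.4 -0.5 -0.5]
0.095 0.0949 [ 0.6 -0.8 -0.6]
0.0935 0.0937 [-0.  -0.5  3.3]
0.092 0.0933 [-2.4 -0.2 11.5]
0.0905 0.0931 [-6.3 -1.  19.7]
0.089 0.0929 [-7.2 -1.7 28.6]
[0.52248527 0.167114   0.09291073] [-7.25773265 -0.84499403 28.27980385]
8.6333
```

View pics/s2.png

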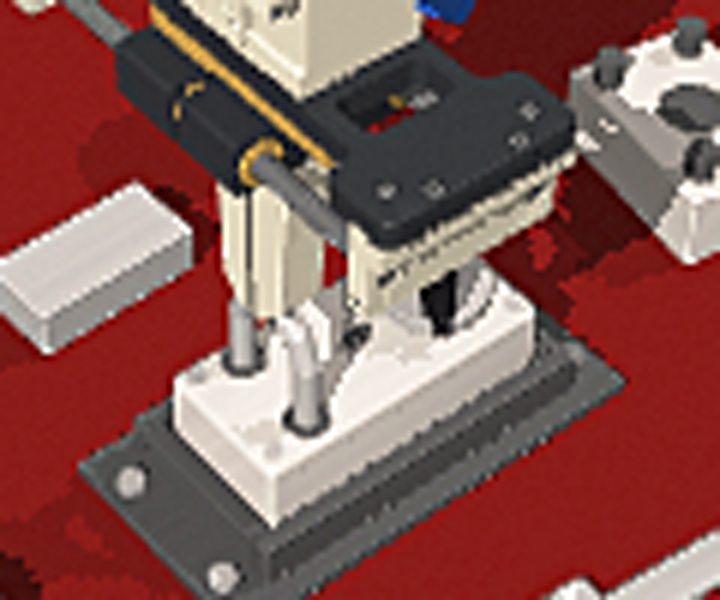

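The stop came at z = 0.093, which matches the home height (0.0935). I'll back off and check with pictures.

Run:
```python
from h import *
move_linear(P(0,.036,.13),velocity=.08)
q=down(A)
gripper_to(.045)
movep(P(0,-.034,.13)+np.r_[.05*X,.05],q)
c=snap("side","s3",(195,190,315,290),6); snap("scene","c3",(230,150,340,225),6); snap("wrist","w3",s=1.5); print(current_t())
for d in (0,.0065): print(d,((proj(c,P(0,.036,.0935+d))-[195,190])*6+2.5))
```

```text
11.85
0 [[269.73268244 181.45151757]]
0.0065 [[269.63967757 167.45211612]]
```

View pics/s3.png

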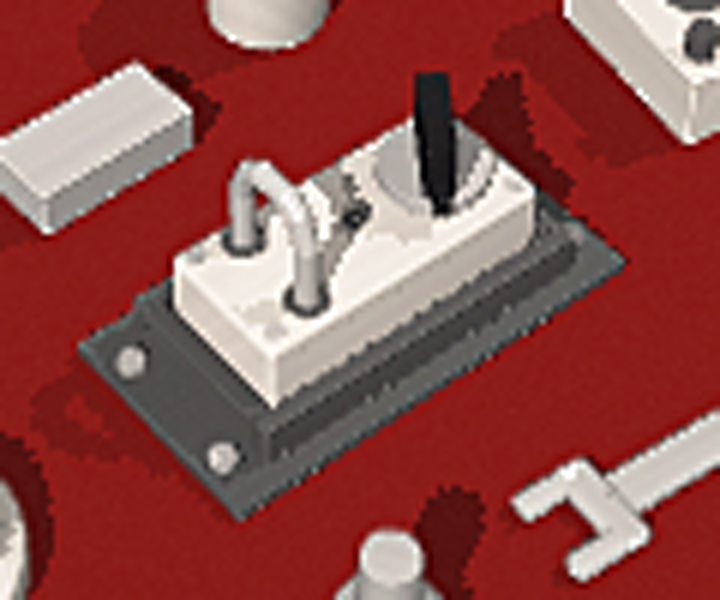

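View pics/w3.png

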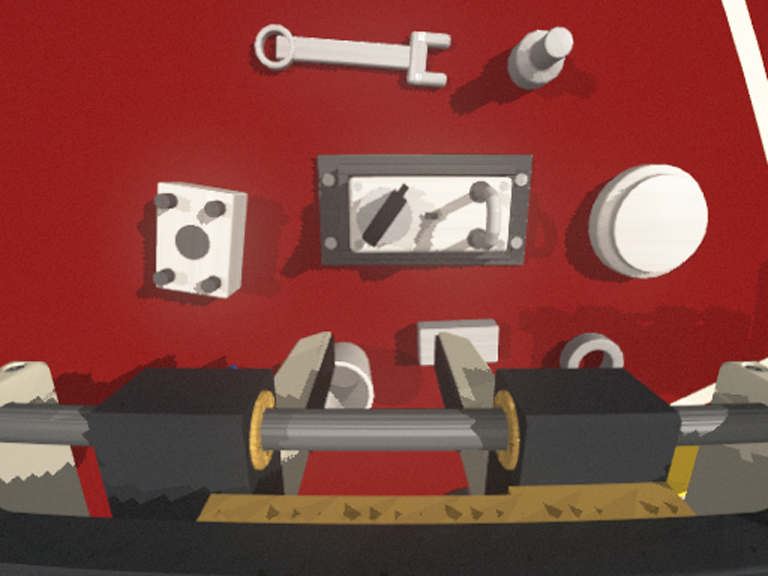

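The bow dropped about 10 zoomed pixels, roughly 5 mm, and ended on a hard stop, so the shackle is home. Now the dial.

Run:
```python
from h import *
a0=A+np.radians(60)-np.pi/2
movep(P(0,-.034,.11),down(a0)); f0=np.array(current_force())
move_linear(P(0,-.034,.0585),velocity=.08); print(current_eef_pos(),np.array(current_force())-f0)
gripper_to(0); print("w",current_gripper_width(),np.array(current_force())-f0, current_moment(), current_t())
j=np.array(current_qpos()); print(j)
for k in range(1,9):
    t=j.copy(); t[5]+=np.radians(7.5*k); movej(t); print(k*7.5,np.round(np.array(current_force())-f0,1),np.round(current_moment(),2))
sleep(.4); print(current_qpos()[5]-j[5],current_t())
snap("side","s4",(195,170,315,270),6)
```

```text
[0.48957537 0.10488581 0.05880637] [0.17909003 0.48609684 0.49821111]
w 0.01042407489612328 [-0.28118908  1.46385888  1.67626354] [-0.04691791  0.03580979  0.00383198] 13.8833
[-1.20010996e-02  3.42080531e-01  1.85896882e+00  4.62397909e-05
  9.40237358e-01 -5.74001019e-01]
7.5 [-1.   2.5  2. ] [0.17 0.19 0.04]
15.0 [-1.5  2.2  1.6] [ 0.32  0.21 -0.  ]
22.5 [0.1 2.1 1.2] [ 0.22  0.06 -0.16]
30.0 [-0.5  3.4  0.7] [ 0.17 -0.05 -0.  ]
37.5 [0.1 2.4 0.8] [ 0.28 -0.05  0.1 ]
45.0 [ 0.7  2.5 -0.3] [ 0.23 -0.07 -0.03]
52.5 [ 1.6  2.3 -0. ] [ 0.24 -0.21 -0.15]
60.0 [ 1.4  1.9 -1.5] [ 0.13 -0.3  -0.03]
1.0460034944669636 16.325
```

View pics/s4.png

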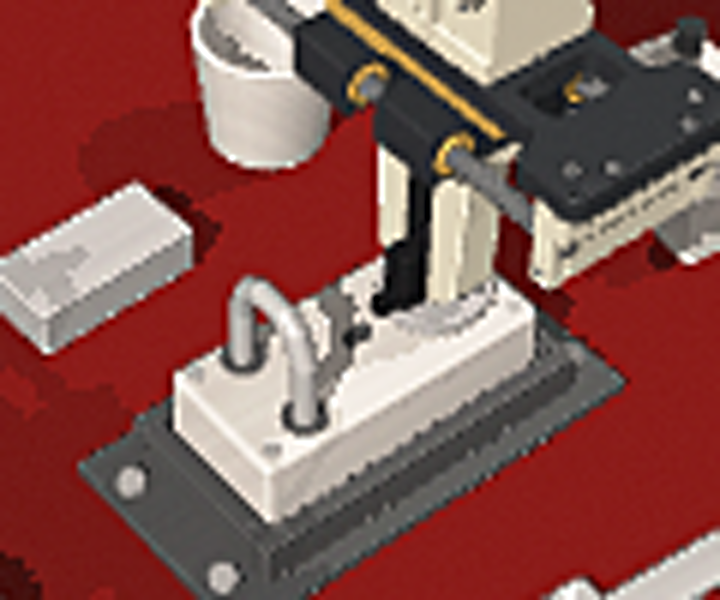

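The moment about z swung through two click patterns, and the pointer now faces the rib. I'll release and look from above.

Run:
```python
from h import *
gripper_to(.04)
move_linear(P(0,-.034,.13),velocity=.12)
q=down(A)
# wrist cam above lock
movep(np.r_[C+.022*X,.17],q)
c=snap("wrist","w5"); print(current_t())
u=proj(c,P(0,0,.05))[0]; x,y=int(u[0])-85,int(u[1])-50; print(x,y)
im=c["img"][y:y+100,x:x+170,::-1]; cv2.imwrite("pics/w5z.png",cv2.resize(im,None,fx=4.6,fy=4.6,interpolation=cv2.INTER_CUBIC))
```

```text
19.2167
170 120
```

View pics/w5z.png

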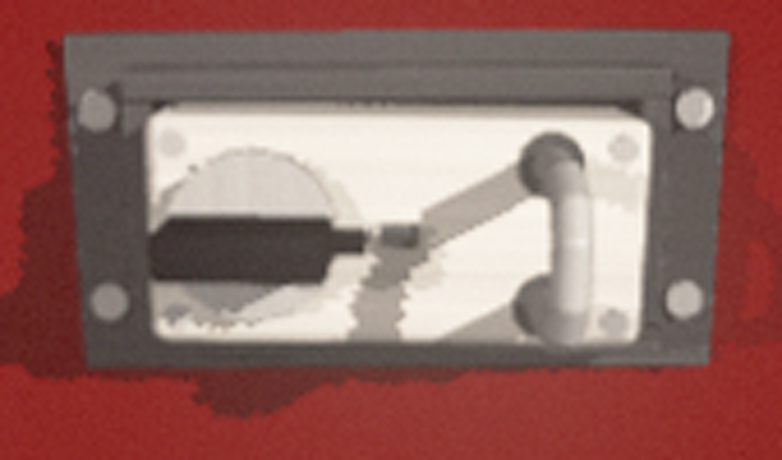

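The pointer (~(350,240)) lines up with the rib (~(400,236)). Now I'll grip one leg plus the bow corner, with the jaws along the lock's y, so the lock can't swing about its x axis. Then pull.

Run:
```python
from h import *
q=down(A)
gripper_to(.032)
movep(P(.013,.036,.12),q); f0=np.array(current_force())
move_linear(P(.013,.036,.064),velocity=.08); print(current_eef_pos(),np.array(current_force())-f0)
gripper_to(0); print("w",current_gripper_width(),np.array(current_force())-f0)
z0=current_eef_pos()[2]
for d in (.004,.008,.012,.016,.018,.020):
    move_linear(P(.013,.036,z0+d),velocity=.03); print(d,round(current_eef_pos()[2]-z0,4),np.round(np.array(current_force())-f0,1),np.round(current_moment(),2))
sleep(.2); print(current_t(),current_gripper_width())
snap("side","s6",(195,150,315,250),6)
```

```text
[0.53375207 0.16076533 0.06444996] [-1.04219068 -0.42909077 -0.17450566]
w 0.007934673079666566 [-2.3024797  -1.28706137  1.50163786]
0.004 0.0042 [-4.4  0.2  0.9] [-0.16  0.21 -0.01]
0.008 0.0082 [-3.8 -0.5  0.9] [-0.02  0.32  0.02]
0.012 0.0124 [-3.  -0.7  0.7] [-0.08  0.24 -0.07]
0.016 0.0164 [-3.4 -0.3  0.6] [ 0.02  0.3  -0.03]
0.018 0.0182 [-2.   0.2 -0.8] [-0.01  0.16 -0.08]
0.02 0.0201 [-1.1  1.1 -2.4] [ 0.02 -0.03 -0.  ]
23.1833 0.008377820615673515
```

View pics/s6.png

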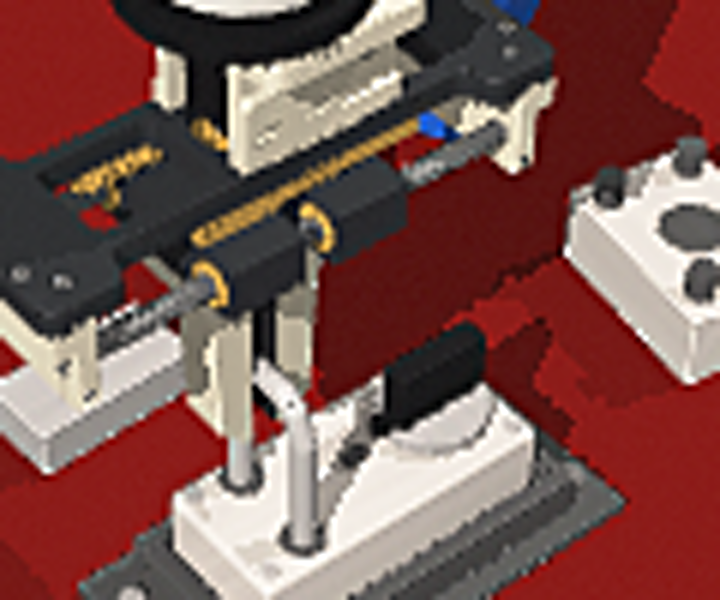

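The shackle is drawn out about 20 mm and the lock is still seated. Lifting slowly.

Run:
```python
from h import *
p=np.array(current_eef_pos()); z0=p[2]
for d in (.004,.01,.02,.03):
    move_linear(P(.013,.036,z0+d),velocity=.025); print(d,np.round(current_force(),1),np.round(current_moment(),2),round(current_gripper_width(),4))
sleep(.2); snap("side","s7",(195,130,315,230),6); print(current_t())
```

```text
0.004 [-0.  -1.2 -5.7] [-0.08 -0.04  0.01] 0.0087
0.01 [-0.7 -0.7 -6.1] [-0.11  0.02  0.07] 0.0091
0.02 [-0.6 -0.4 -6.6] [ 0.1  -0.14 -0.02] 0.0082
0.03 [-0.5 -0.2 -7.3] [ 0.04 -0.12  0.03] 0.0084
25.2917
```

View pics/s7.png

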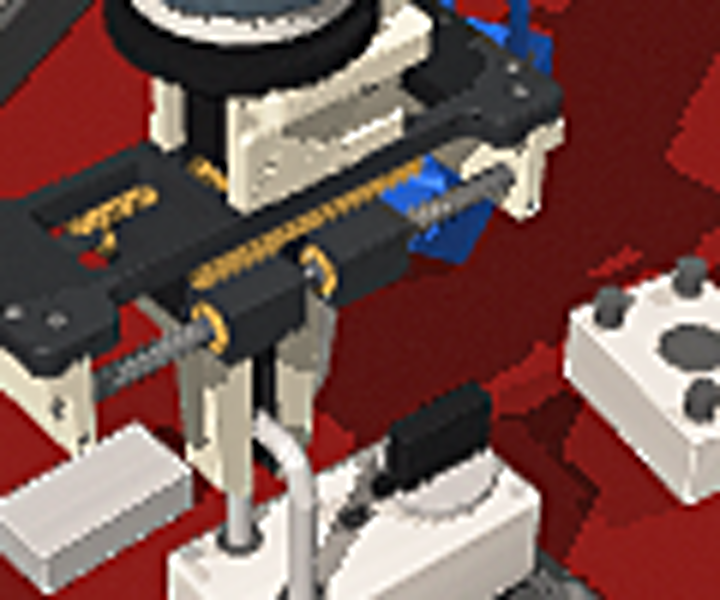

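The full weight (~6.5 N) is on the tool and the lock is upright. Continuing up.

Run:
```python
from h import *
move_linear(P(.013,.036,.23),velocity=.06); sleep(1)
print(current_eef_pos(),np.round(current_force(),1),round(current_gripper_width(),4),np.abs(current_joint_vel()).max())
snap("side","s8",(150,60,350,260),3); snap("scene","c8",s=1.5); print(current_t())
```

```text
[0.53328272 0.16076993 0.22998901] [ 0.6 -0.2 -7.2] 0.0087 0.0015129566298593222
28.4667
```

View pics/s8.png

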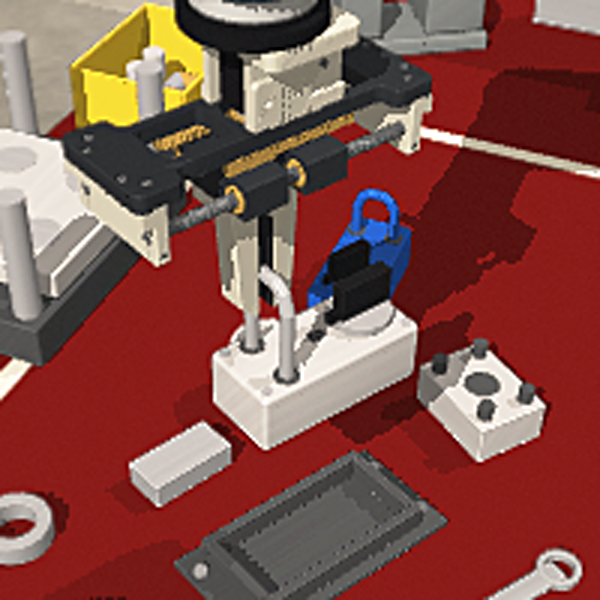

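View pics/c8.png

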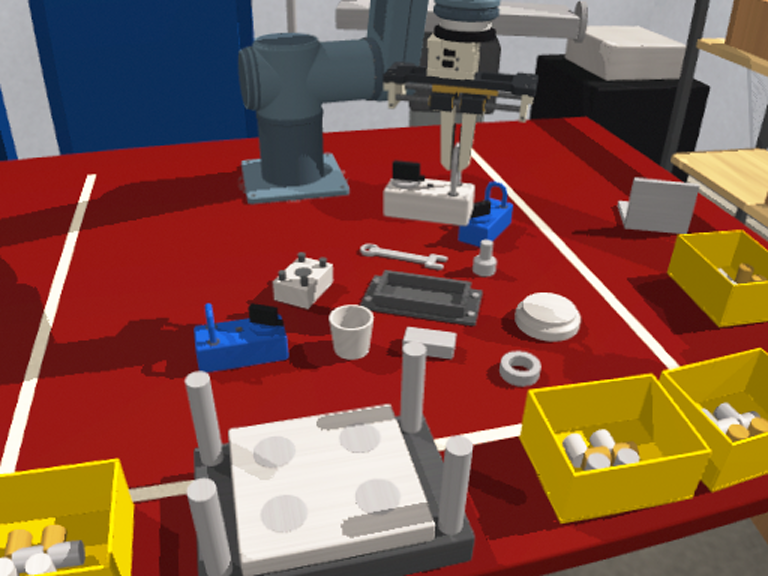

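The lock hangs clear and upright, with its underside at about 0.15 m, and the bystanders are where they were. Handing in.

Run:
```python
from h import *
print(current_eef_pos()); job_done()
```

```text
[0.53329107 0.16076173 0.22999956]
the job is handed in; nothing more can be done
```

The lock is open and held by its shackle above the cradle, and I handed the job in at about 28.5 s of the 72 s allowed. No verdict was reported.

- **Shackle home:** I pressed it down with the shut fingers until it met a hard stop at about z = 0.093 m with 28 N. The expected home height was 0.0935 m.
- **Dial:** I turned it two clicks clockwise (60°). After letting go, the wrist picture showed the pointer in line with the rib.
- **Opening and lifting:** I gripped one leg and the bow corner and drew the shackle out about 20 mm with the lock still in its cradle. Then I lifted it straight up.

**Last checks:**
- The tool carried about 7 N.
- The grip width held steady at 8.7 mm and the arm was still.
- The underside was at about 0.15 m, worked out from the tool height, not measured directly.
- In the pictures the lock was nearly upright and clear of the cradle. The bystanders looked unmoved by eye.

**Disagreements:**
- The starting pointer angle measured about 5° off the nearest click (1.571). I read that as camera error, and the final picture agreed.
- The pictures showed the shackle going down about 5 mm, at the low end of the expected 5–8 mm. The expected 2.5 N rub never showed while pressing, so "fully home" rests on the hard stop.

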